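# Fit the hatch panel into the counter-top mock-up

### The job

Pick up the loose marble-faced hatch panel by its upright wooden pull and fit it into the service opening of the counter-top mock-up. The panel is longer than the opening: tip it, feed its lower end under the wider end rim, let the other end down through the opening, then, still holding it, lay it down gently flat on the hidden ledges and slide it along them until it is fully home against the stop under the narrower end rim, and let go. Do not force it or let it drop (feel for the ledges and the stop), and leave the other things on the bench alone.

Things in the scene. Friction and masses are not known exactly. Their poses are not given: they have to be found in the camera images.
- panel_mid (a point): Centre of the loose hatch panel, half-way up: 25.5 mm above its underside. Marble-faced board 200 mm long (x) by 120 mm wide (y), 6 mm thick; z is its normal. On its middle stands a dark wooden pull: an upright block 16 mm thick along x, 70 mm long along y, rising 45 mm above the board. The same after half a turn. 0.15 to 0.31 kg. At first flat on the bench.
- end_a (a point): Middle of the panel's end face at its own -x end, half-way through the 6 mm board (100 mm from the panel's centre).
- end_b (a point): Middle of the panel's end face at its own +x end, half-way through the 6 mm board.
- frame: The counter-top mock-up: fixed plywood box with a marble-faced top, 244 x 170 mm, 85 mm high. Origin at bench level under the middle of its opening, x along the opening towards the narrower end rim, z up. The opening is 180 mm along x (-90 to 90) by 130 mm along y (-65 to 65), in a top 18 mm thick (z 67 to 85 mm). Below the top the side walls stand at y = -65 and 65 mm.
- rim_wide (a point): Top face, middle of the edge of the opening at the wider end rim (frame x = -90 mm, z = 85 mm; axes as the frame's). This rim is 40 mm wide and has under it a pocket 28 mm deep: the space below the top ends at a rigid wall at frame x = -118 mm.
- rim_narrow (a point): Top face, middle of the edge of the opening at the narrower end rim (frame x = 90 mm, z = 85 mm; axes as the frame's). This rim is 24 mm wide and has under it a pocket 12 mm deep, ending at a rigid stop at frame x = 102 mm. Fully home, the panel reaches from x = -98 to 102 mm, its centre at x = 2 mm, both ends under the rims.
- opening (a point): Middle of the opening, level with the top face. Two wooden ledges inside cross the box at its ends (frame x -117 to -64 and 60 to 102 mm) and carry the panel. They are rigid, adjustable in height and differ from job to job: their tops, level with each other, lie somewhere from 34 to 48 mm below this point (frame z 37 to 51 mm); not measured, to be felt.
- tub: Bystander: open white plastic mixing tub, 96 mm across, 110 mm tall; origin under its centre.
- bin: Bystander: open yellow parts bin 100 x 140 x 70 mm; origin under its centre.
- brush: Bystander: paint brush lying on the bench.

How it is judged:
By the outcome, as a careful person would: the job done as asked, in the order asked, and still so for the second after the job is handed in, with the robot touching nothing.
It also fails if it takes over 48 s, if anything falls off the work surface, if the arm or the gripper's body presses on something with over 40 N, if the wrist force passes 120 N, or if a joint passes its speed limit or range.

### The arm

A 6-joint arm with a two-finger parallel gripper is mounted at the origin on the work surface. World frame = base frame: x ahead of the robot, y to its left, z up, the work surface at z = 0. Lengths are in mm, angles in rad, forces in N, time in s.
With the tool pointing down it reaches from about 400 to 825 mm from the base axis. Payload 7 kg.
Tool frame: the origin (TCP) lies midway between the tips of the shut fingers; the grasp point (between the pads) lies 19 mm behind it (env.hold_point_z is the distance from the TCP to the grasp point, in mm); y points along the fingers, x is the direction in which the jaws open and shut, and the axes are right-handed (so a half turn about y gives the same grasp; the last joint's range is limited). The gripper opens to 88 mm and grips with 3 to 60 N. Pads are 19 mm wide; open, the fingers measure 130 mm over their backs; the gripper's body (78 mm by 193 mm) begins 47 mm behind the grasp point.
Start: joints at [1.436, 0.359, 0.012, 0, -1.224, -0.288], TCP at [276.969, 615.535, 226.561] pointing down, gripper open.
Joint ranges: [-3.07, 3.07], [-1.43, 2.12], [-1.02, 1.25], [-3.03, 1.67], [-3.05, -0], [-3.03, 3.03]. Speed limits (rad/s): [2.39, 2.39, 3.01, 3.14, 3.14, 3.14].

### API

Orientations are given as a 3x3 rotation matrix whose columns are the frame's x, y, z axes.
In Python, from cell import env gives the robot as it stands.
- The arm moves only by the tool play_rows, never from a script. Its argument "series" is a list of rows, each a list of 7 numbers: the finger opening in mm, from 0 to 87.6, then the shift along the world's x, y, z in mm, then the turn, a rotation vector about the world's x, y, z in rad. In form: [[jaw, dx, dy, dz, rx, ry, rz], ...]. A call has 1 to 12 rows; each row is the pose to reach, as a shift and turn from the pose measured when the call began; what a row does not reach only later rows make up. A row lasts 1/8 s, in which the tool goes at most 62.5 mm and 10.7 degrees, less where a joint would pass 70% of its speed; a pose out of reach is approached as far as the arm can. A call with a gripper value outside its range is refused whole. The fingers move at their own pace and stop on an object; "squeeze" is the grip in N (left out, the last holds). Time passes only in rows, so rows that repeat a pose let the fingers close. It gives the time, the measured TCP pose, the force and the opening at its end, in the units of the state.
- env.get_obs(): the state, without advancing time (a new reading comes with each control period).
- env.grab_frame(name): name is "scene" or "top" or "wrist"; returns a dict with "pixels" (384x512x3 uint8, red, green, blue), "K" (3x3 intrinsics, pixels), "D" ([k1, k2, p1, p2, k3] as OpenCV has them; the pictures are not rectified), "rvec" (rotation vector, rad) and "tvec" (3), from world to camera coordinates, as OpenCV has them; the wrist camera has in their place "mount" (4x4, takes a point from camera to tool coordinates, whose origin is the TCP and whose axes are the tool frame's). Camera axes: x right, y down, z forward; pixel columns grow to the right and rows downward; lengths in mm; the calibration is good to about 2 mm. A picture is of the moment at which its call begins: read the wrist's pose just before it. There is no depth.
- env.job_done(): hands the job in, once; it reports no verdict.
The state is a dict: "t": time; "qpos": joint angles; "dq": joint speeds; "joint_torque": joint torques, N m; "position": TCP position; "eef_rot": TCP orientation; "force": force on the tool from outside, world axes, zero at the start; "wrist_torque": the same for the moment, N m; "gripper_width": finger opening in mm.
Only numpy, scipy, OpenCV 4.12 (cv2) and the standard library are available. Lean on these libraries where they do the work, as an engineer would, in place of code of your own. Each camera call takes 0.05 s, during which the arm holds its last target. There are 200 camera calls.

## Working session

There is one attempt and no reset: what is moved stays moved. The work goes in short steps, Python scripts to look and compute and a tool call to move; the robot and the scene stay as the last step left them, time stands still between calls to the robot, and variables do not carry over. Pictures are saved under pics/ and viewed, about 8 in all and at most 12, crops included, and the job is handed in when it is done.

Besides the shell and the picture viewer there is one more tool, called after "Request:" by a JSON object that holds its "name" and its "arguments", one argument or row to a line. play_rows: Moves the arm, as the interface text tells. Its arguments: {"type":"object","properties":{"series":{"type":"array","items":{"type":"array","items":{"type":"number"}}},"squeeze":{"type":"number"}},"required":["series"]}

```bash
mkdir -p pics; cat > h.py <<'E'
import numpy as np, cv2
from cell import env
def ray(f,uv,o=None):
    p=cv2.undistortPoints(np.array([[uv]],float),f['K'],np.array(f['D'],float)).ravel()
    d=np.array([p[0],p[1],1.])
    if 'rvec' in f:
        R=cv2.Rodrigues(np.array(f['rvec'],float))[0];c=-R.T@np.array(f['tvec'],float).ravel();return c,R.T@d
    M=np.array(f['mount']);Rt=np.array(o['eef_rot']);t=np.array(o['position'])
    return Rt@M[:3,3]+t, Rt@M[:3,:3]@d
def onz(f,uv,z,o=None):
    c,d=ray(f,uv,o);return c+d*(z-c[2])/d[2]
E
python3 - <<'E'
from h import *
for n in('scene','top'):
    f=env.grab_frame(n);np.save(f'pics/{n}0.npy',f,allow_pickle=True)
    cv2.imwrite(f'pics/{n}0.png',cv2.resize(f['pixels'][...,::-1],(800,600),interpolation=cv2.INTER_CUBIC))
print(env.get_obs())
E
```

```text
{'t': 0.1, 'qpos': array([ 1.43605571e+00,  3.59309118e-01,  1.11855062e-02, -3.09050335e-04,
       -1.22412092e+00, -2.88099525e-01]), 'dq': array([-2.47867240e-04, -7.13976162e-04,  2.21383506e-03,  1.09075531e-03,
        5.56915816e-05, -1.09984623e-04]), 'joint_torque': array([-7.02230500e-04, -5.84162629e+01,  2.93749666e+01,  7.01552868e+00,
        1.01940637e-02, -3.53304790e-05]), 'position': array([276.83435127, 615.14966843, 225.73551438]), 'eef_rot': array([[-4.10447700e-01, -4.82570136e-04,  9.11884013e-01],
       [-9.11882954e-01, -1.39602084e-03, -4.10447962e-01],
       [ 1.47107901e-03, -9.99998909e-01,  1.32946061e-04]]), 'force': array([-0.18775483, -0.48973937,  0.39469604]), 'wrist_torque': array([-0.04197819, -0.01603429, -0.0154897 ]), 'gripper_width': 87.65475644956136}
```

View pics/top0.png

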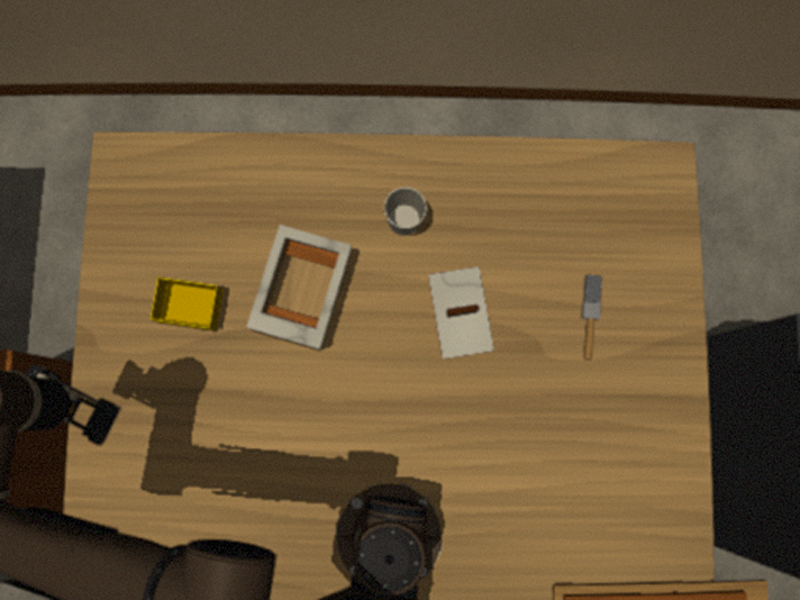

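View pics/scene0.png

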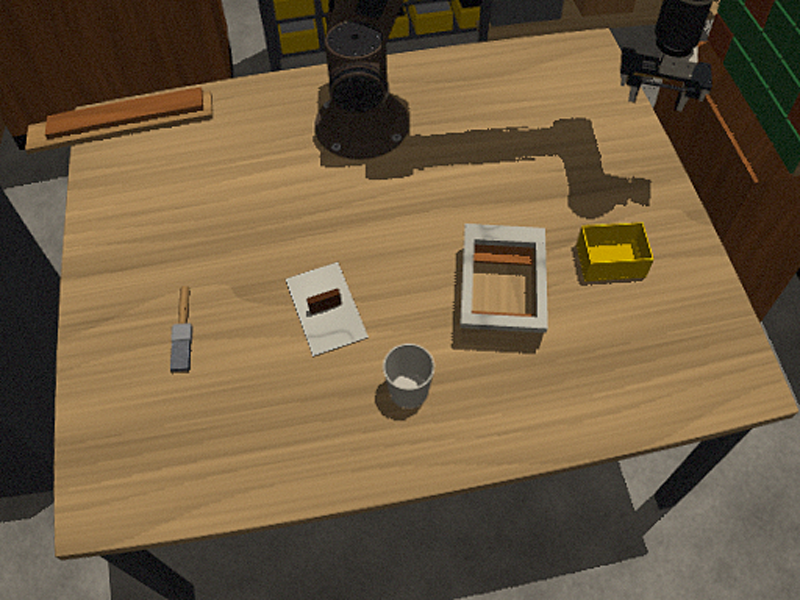

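```bash
cat > m.py <<'E'
from h import *
def marble(f,s=90,v=100):
    hsv=cv2.cvtColor(f['pixels'],cv2.COLOR_RGB2HSV)
    return ((hsv[...,1]<s)&(hsv[...,2]>v)).astype(np.uint8)
def quad(f,c,z,o=None):
    r=cv2.boxPoints(cv2.minAreaRect(np.array([onz(f,p,z,o)[:2] for p in c.reshape(-1,2).astype(float)],np.float32)))
    return r
def rep(q):
    m=q.mean(0);a=q[1]-q[0];b=q[2]-q[1]
    if np.linalg.norm(a)<np.linalg.norm(b):a,b=b,a
    return 'c',m.round(1),'L',np.linalg.norm(a).round(1),np.linalg.norm(b).round(1),'ang',np.degrees(np.arctan2(a[1],a[0])).round(2)%180
E
python3 - <<'E'
from m import *
for n in('top','scene'):
    f=np.load(f'pics/{n}0.npy',allow_pickle=True).item()
    m=marble(f)
    cs,h=cv2.findContours(m,cv2.RETR_CCOMP,cv2.CHAIN_APPROX_NONE)
    for i,c in enumerate(cs):
        a=cv2.contourArea(c)
        if a<100: continue
        p=onz(f,c.reshape(-1,2).mean(0),0)
        if not(150<p[0]<900 and -400<p[1]<500):continue
        print(n,i,h[0][i][3],a,c.reshape(-1,2).mean(0).round(),'z6',*rep(quad(f,c,6)),'z85',*rep(quad(f,c,85)))
E
```

```text
top 55 -1 1756.5 [295. 200.] z6 c [ 509.8 -160. ] L 203.2 123.5 ang 9.69 z85 c [ 498.7 -152.3] L 193.8 117.9 ang 9.69
top 56 55 121.0 [295. 199.] z6 c [ 513.5 -164. ] L 82.6 25.3 ang 100.33 z85 c [ 502.3 -156.2] L 78.8 24.2 ang 100.33
top 59 -1 3305.0 [191. 183.] z6 c [565.4 219.6] L 259.9 180.9 ang 164.74 z85 c [551.8 209.8] L 248.0 172.6 ang 164.74
top 60 59 1903.5 [192. 181.] z6 c [574.7 217.4] L 194.1 142.1 ang 164.45 z85 c [560.7 207.7] L 185.2 135.6 ang 164.45
top 65 -1 197.0 [257. 138.] z6 c [738.2 -25.3] L 93.1 53.8 ang 90.98 z85 c [716.7 -23.9] L 88.8 51.4 ang 90.98
top 95 -1 21279.0 [246. 111.] z6 c [716.2 -17.6] L 2030.9 649.2 ang 90.0 z85 c [695.7 -16.5] L 1937.9 619.5 ang 90.0
scene 12 -1 742.0 [261. 234.] z6 c [683.1 -14.3] L 101.3 100.8 ang 168.58 z85 c [721.6 -21.3] L 95.6 95.0 ang 168.58
scene 13 12 587.5 [261. 233.] z6 c [676.4 -11.6] L 98.4 89.4 ang 70.79 z85 c [715.4 -18.7] L 92.9 84.4 ang 70.79
scene 70 -1 1844.0 [208. 197.] z6 c [ 512.7 -157.6] L 202.4 121.7 ang 9.55 z85 c [ 560.9 -156.5] L 190.9 114.8 ang 9.55
scene 71 70 279.0 [206. 194.] z6 c [ 500.8 -162.7] L 89.2 51.7 ang 101.78 z85 c [ 549.7 -161.3] L 84.1 48.8 ang 101.78
scene 72 -1 3371.5 [323. 177.] z6 c [505.4 232.2] L 261.4 183.1 ang 164.54 z85 c [554.  211.2] L 246.5 172.7 ang 164.54
scene 73 72 2005.5 [323. 178.] z6 c [514.  230.6] L 198.9 142.7 ang 164.8 z85 c [562.1 209.7] L 187.6 134.6 ang 164.8
```

Request:
{"name": "play_rows", "arguments": {
  "series": [
    [87.6,60,-80,80,0,0,-0.15],
    [87.6,284,-407,150,0,0,-1.417],
    [87.6,284,-407,150,0,0,-1.417],
    [87.6,284,-407,150,0,0,-1.417],
    [87.6,284,-407,150,0,0,-1.417],
    [87.6,284,-407,150,0,0,-1.417],
    [87.6,284,-407,150,0,0,-1.417],
    [87.6,284,-407,150,0,0,-1.417],
    [87.6,284,-407,150,0,0,-1.417],
    [87.6,284,-407,150,0,0,-1.417],
    [87.6,284,-407,150,0,0,-1.417]
  ]
}}

```text
t: 1.48
position: [560.4, 208.4, 375.1]
eef_rot: [[-0.964, -0.002, -0.266], [0.266, 0.0, -0.964], [0.002, -1.0, 0.001]]
force: [0.6, 0.4, -1.0]
gripper_width: 87.5
```

```bash
cat >> m.py <<'E'
def snap(n):
    o=env.get_obs();f=env.grab_frame('wrist')
    cv2.imwrite(f'pics/{n}.png',f['pixels'][...,::-1]);np.save(f'pics/{n}.npy',[f,o],allow_pickle=True)
    print(np.round(o['position'],1),np.round(o['eef_rot'],3).tolist(),'F',np.round(o['force'],2),'T',np.round(o['wrist_torque'],2),'w',round(o['gripper_width'],2),'t',o['t'])
    return f,o
E
python3 - <<'E'
from m import *
f,o=snap('w1');print(np.round(f['mount'],2))
cs,h=cv2.findContours(marble(f),cv2.RETR_CCOMP,cv2.CHAIN_APPROX_NONE)
for i,c in enumerate(cs):
    if cv2.contourArea(c)>2000: print(i,h[0][i][3],cv2.contourArea(c),c.reshape(-1,2).min(0),c.reshape(-1,2).max(0),*rep(quad(f,c,85,o)))
E
```

```text
[560.4 208.4 375.1] [[-0.964, -0.002, -0.266], [0.266, 0.0, -0.964], [0.002, -1.0, 0.001]] F [ 0.57  0.44 -0.99] T [ 0.13 -0.06  0.01] w 87.45 t 1.475
[[   1.     -0.      0.      0.67]
 [  -0.     -0.3     0.95 -157.81]
 [   0.     -0.95   -0.3    80.96]
 [   0.      0.      0.      1.  ]]
39 -1 4666.0 [178 129] [354 213] c [559.8 233.8] L 245.1 123.1 ang 164.53
61 -1 4735.0 [  0 106] [ 69 246] c [932.1 156.2] L 216.8 101.0 ang 89.57
83 -1 3472.0 [27  0] [108  54] c [747.9 -13.6] L 101.7 62.1 ang 163.91
```

View pics/w1.png

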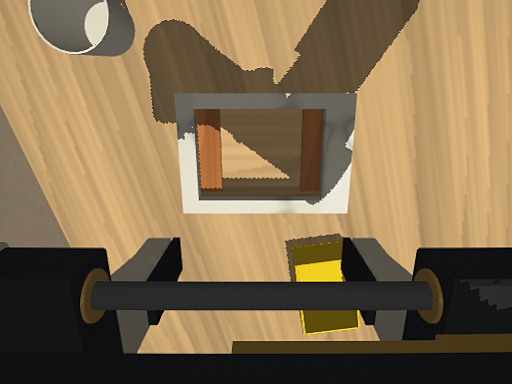

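```bash
python3 - <<'E'
from m import *
f,o=np.load('pics/w1.npy',allow_pickle=True)
q=np.array([onz(f,p,85,o)[:2] for p in [(176,94),(356.5,93.5),(348.5,213),(183.5,213)]]);print(q.round(1),rep(q.astype(np.float32)))
m=marble(f,70,70);m[:90]=0;m[216:]=0;m[:,:172]=0;m[:,360:]=0
cv2.imwrite('pics/mk.png',m*255)
cs,h=cv2.findContours(m,cv2.RETR_CCOMP,cv2.CHAIN_APPROX_NONE)
for i,c in enumerate(cs):
    if cv2.contourArea(c)>2000: print(i,h[0][i][3],c.reshape(-1,2).min(0),c.reshape(-1,2).max(0),*rep(quad(f,c,85,o)))
# image profile across row 150 and column 250
g=cv2.cvtColor(f['pixels'],cv2.COLOR_RGB2HSV)
print(g[150,172:222:1,1:].tolist());print(g[150,294:360,1:].tolist())
E
```

```text
[[646.   98.6]
 [413.9 161.9]
 [456.1 326.4]
 [692.9 260.8]] ('c', array([552.2, 211.9], dtype=float32), 'L', np.float32(240.5), np.float32(169.8), 'ang', np.float32(164.76))
2 -1 [174  93] [356 213] c [553.5 211.2] L 244.1 170.4 ang 164.6
16 2 [193 108] [326 200] c [561.  208.5] L 181.8 130.6 ang 164.53
[[113, 200], [113, 203], [113, 208], [114, 214], [115, 207], [116, 202], [74, 210], [19, 227], [27, 227], [26, 226], [27, 227], [27, 227], [28, 228], [27, 227], [27, 228], [26, 228], [26, 227], [26, 227], [25, 227], [26, 227], [26, 227], [23, 228], [25, 235], [33, 219], [26, 79], [24, 86], [136, 116], [177, 182], [170, 194], [168, 178], [168, 179], [169, 180], [169, 178], [168, 176], [168, 173], [167, 168], [166, 167], [167, 166], [171, 171], [168, 175], [169, 174], [168, 168], [167, 165], [166, 172], [166, 177], [167, 179], [169, 184], [174, 188], [167, 165], [111, 163]]
[[110, 104], [109, 105], [113, 104], [110, 104], [110, 104], [108, 106], [110, 102], [136, 86], [183, 81], [168, 88], [162, 88], [158, 89], [169, 89], [169, 89], [164, 90], [172, 89], [163, 91], [170, 90], [162, 88], [168, 82], [168, 82], [164, 84], [168, 82], [164, 81], [171, 79], [168, 79], [177, 78], [92, 75], [18, 70], [28, 74], [33, 92], [29, 96], [27, 96], [29, 97], [28, 101], [29, 105], [32, 105], [29, 107], [28, 108], [31, 107], [29, 107], [33, 108], [29, 107], [31, 108], [31, 107], [33, 108], [31, 107], [31, 107], [29, 106], [29, 106], [31, 107], [29, 105], [29, 104], [30, 103], [31, 100], [27, 95], [28, 82], [19, 157], [70, 201], [120, 195], [114, 192], [111, 193], [112, 195], [113, 201], [112, 205], [111, 206]]
```

Request:
{"name": "play_rows", "arguments": {
  "series": [
    [87.6,-30,-60,0,0,0,0.1],
    [87.6,-49,-367,-175,0,0,0.436],
    [87.6,-49,-367,-175,0,0,0.436],
    [87.6,-49,-367,-175,0,0,0.436],
    [87.6,-49,-367,-175,0,0,0.436],
    [87.6,-49,-367,-175,0,0,0.436],
    [87.6,-49,-367,-175,0,0,0.436],
    [87.6,-49,-367,-175,0,0,0.436],
    [87.6,-49,-367,-175,0,0,0.436],
    [87.6,-49,-367,-175,0,0,0.436]
  ]
}}

```text
t: 2.78
position: [512.0, -157.1, 200.9]
eef_rot: [[-0.986, -0.001, 0.169], [-0.169, -0.001, -0.986], [0.001, -1.0, 0.001]]
force: [0.2, 0.5, 1.0]
gripper_width: 87.8
```

```bash
python3 - <<'E'
from m import *
f,o=snap('w2')
m=marble(f,60,70);m[200:]=m[200:]
cs,h=cv2.findContours(m,cv2.RETR_CCOMP,cv2.CHAIN_APPROX_NONE)
for i,c in enumerate(cs):
    if cv2.contourArea(c)>1000: print(i,h[0][i][3],c.reshape(-1,2).min(0),c.reshape(-1,2).max(0),*rep(quad(f,c,6,o)))
E
```

```text
[ 512.  -157.1  200.9] [[-0.986, -0.001, 0.169], [-0.169, -0.001, -0.986], [0.001, -1.0, 0.001]] F [0.23 0.55 0.97] T [0.08 0.   0.06] w 87.81 t 2.775
4 -1 [111 239] [170 280] c [635.4 -17.7] L 96.9 34.1 ang 53.31
5 -1 [352 238] [412 280] c [348.2 -67. ] L 97.1 34.5 ang 145.45
6 -1 [  0 216] [ 97 250] c [755.6 -38.1] L 123.6 41.7 ang 11.89
7 -1 [169 114] [355 219] c [ 510.5 -159.2] L 199.6 120.1 ang 9.8
8 7 [254 138] [271 212] c [ 508.6 -151.1] L 86.0 19.7 ang 99.34
```

View pics/w2.png

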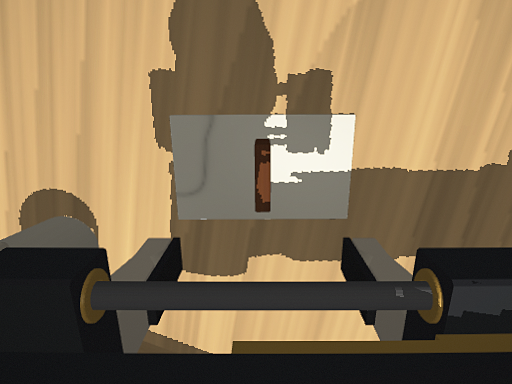

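Request:
{"name": "play_rows", "arguments": {
  "series": [
    [87.6,-1.5,-2.1,-55,0,0,0.003],
    [87.6,-1.5,-2.1,-105,0,0,0.003],
    [87.6,-1.5,-2.1,-145,0,0,0.003],
    [87.6,-1.5,-2.1,-170,0,0,0.003],
    [87.6,-1.5,-2.1,-180,0,0,0.003],
    [87.6,-1.5,-2.1,-183,0,0,0.003],
    [87.6,-1.5,-2.1,-183,0,0,0.003],
    [60,-1.5,-2.1,-183,0,0,0.003],
    [30,-1.5,-2.1,-183,0,0,0.003],
    [10,-1.5,-2.1,-183,0,0,0.003],
    [5,-1.5,-2.1,-183,0,0,0.003],
    [5,-1.5,-2.1,-183,0,0,0.003]
  ],
  "squeeze": 35
}}

```text
t: 4.32
position: [510.4, -159.2, 18.0]
eef_rot: [[-0.985, -0.001, 0.172], [-0.172, -0.001, -0.985], [0.001, -1.0, 0.001]]
force: [0.7, -0.2, 0.6]
gripper_width: 43.2
```

Request:
{"name": "play_rows", "arguments": {
  "series": [
    [5,0,0,0,0,0,0],
    [5,0,0,0,0,0,0],
    [5,0,0,0,0,0,0],
    [5,0,0,0,0,0,0],
    [5,0,0,0,0,0,0],
    [5,0,0,0,0,0,0]
  ]
}}

```text
t: 5.08
position: [510.5, -159.2, 17.9]
eef_rot: [[-0.985, -0.001, 0.172], [-0.172, -0.001, -0.985], [0.001, -1.0, 0.001]]
force: [0.1, 0.1, -0.1]
gripper_width: 15.7
```

Request:
{"name": "play_rows", "arguments": {
  "series": [
    [5,0,0,4,0,0,0],
    [5,0,0,20,0,0,0],
    [5,0,0,50,0,0,0],
    [5,0,0,85,0,0,0],
    [5,0,0,120,0,0,0],
    [5,0,3,145,0,0,0],
    [5,2,15,155,0,0,-0.02],
    [5,7,40,158,0,0,-0.05],
    [5,13,75,158,0,0,-0.09],
    [5,20,115,158,0,0,-0.14],
    [5,27,155,158,0,0,-0.19],
    [5,34,195,158,0,0,-0.24]
  ]
}}

```text
t: 6.58
position: [543.9, 36.9, 175.8]
eef_rot: [[-0.998, -0.002, -0.069], [0.069, -0.001, -0.998], [0.002, -1.0, 0.001]]
force: [1.0, 0.6, -2.7]
gripper_width: 15.7
```

Request:
{"name": "play_rows", "arguments": {
  "series": [
    [5,6,38,0,0,0,-0.05],
    [5,12,75,0,0,0,-0.1],
    [5,18,110,0,0,0,-0.14],
    [5,23,140,0,0,0,-0.17],
    [5,26.5,160,0,0,0,-0.19],
    [5,27.7,168.7,0,0,0,-0.2],
    [5,27.7,168.7,0,0,0,-0.2],
    [5,27.7,168.7,0,0,0,-0.2]
  ]
}}

```text
t: 7.58
position: [571.3, 204.8, 175.8]
eef_rot: [[-0.964, -0.002, -0.266], [0.266, -0.001, -0.964], [0.002, -1.0, 0.001]]
force: [0.5, -0.2, -2.6]
gripper_width: 16.0
```

```bash
python3 - <<'E'
from m import *
f,o=snap('w3')
E
```

```text
[571.3 204.8 175.8] [[-0.964, -0.002, -0.266], [0.266, -0.001, -0.964], [0.002, -1.0, 0.001]] F [ 0.46 -0.18 -2.62] T [ 0.1  -0.07 -0.06] w 15.97 t 7.575
```

View pics/w3.png

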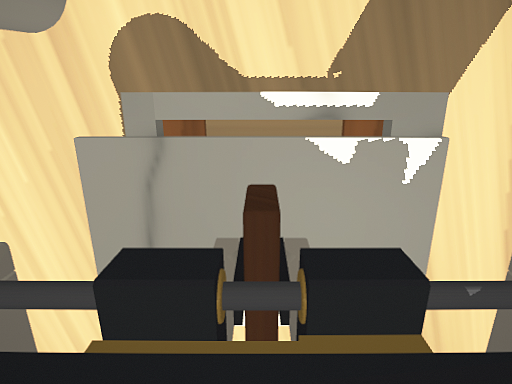

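```bash
python3 - <<'E'
from m import *
f,o=np.load('pics/w3.npy',allow_pickle=True)
m=marble(f,60,70)
R=np.array(o['eef_rot']);t=np.array(o['position'])
for p in [(75.5,137),(447.5,137)]:
    w=onz(f,p,t[2]-17.9+6,o);print('tool',(R.T@(w-t)).round(1))
F=np.array([[.9640,.2661,0],[-.2661,.9640,0],[0,0,1]])
print('TCP in frame',(F.T@(t-[561,208.5,0])).round(1))
for p in [(122,94),(449,92)]: print('outer top edge',(F.T@(onz(f,p,85,o)-[561,208.5,0])).round(1))
E
```

```text
tool [-96.9  11.8  60.3]
tool [99.2 12.2 60.3]
TCP in frame [ 11.   -0.8 175.8]
outer top edge [112.9 -83.2  85. ]
outer top edge [-129.7  -84.8   85. ]
```

Request:
{"name": "play_rows", "arguments": {
  "series": [
    [5,0.1,0.4,0,-0.0174,-0.0631,0],
    [5,0.2,0.8,0,-0.0348,-0.1262,0],
    [5,0.3,1.2,0,-0.0522,-0.1893,0],
    [5,0.4,1.5,0,-0.0696,-0.2524,0],
    [5,0.4,1.5,0,-0.0696,-0.2524,0],
    [5,0.4,1.5,0,-0.0696,-0.2524,0]
  ]
}}

```text
t: 8.38
position: [572.0, 206.1, 176.4]
eef_rot: [[-0.931, 0.247, -0.267], [0.258, -0.069, -0.964], [-0.257, -0.967, 0.0]]
force: [0.5, 0.2, -2.3]
gripper_width: 15.9
```

```bash
cat >> m.py <<'E'
F=np.array([[.9640,.2661,0],[-.2661,.9640,0],[0,0,1]])
def st():
    o=env.get_obs();R=np.array(o['eef_rot']);t=np.array(o['position'])
    p=F.T@(t-[561,208.5,0]);Rp=F.T@np.stack([-R[:,0],-R[:,2],-R[:,1]],1)
    print('t',o['t'],'tcp',p.round(1),'pitch',np.degrees(np.arctan2(Rp[2,0],Rp[0,0])).round(2),'roll',np.degrees(Rp[2,1]).round(2),'yaw',np.degrees(Rp[1,0]).round(2))
    for n,x in(('A',-100),('B',100)): print(n,(p+Rp@[x,0,-17.9]).round(1),end=' ')
    print('F',(F.T@o['force']).round(1),'T',(F.T@o['wrist_torque']).round(2),'w',round(o['gripper_width'],1))
E
python3 -c "
from m import *
st()
f=env.grab_frame('scene');cv2.imwrite('pics/s2.png',cv2.resize(f['pixels'][100:270,220:420,::-1],(800,680))[:600])"
```

```text
t 8.375 tcp [ 11.3   0.6 176.4] pitch 14.87 roll -0.02 yaw -0.06
A [-80.8   0.7 133.4] B [112.5   0.5 184.7] F [ 0.4  0.3 -2.3] T [0.13 1.1  0.03] w 15.9
```

View pics/s2.png

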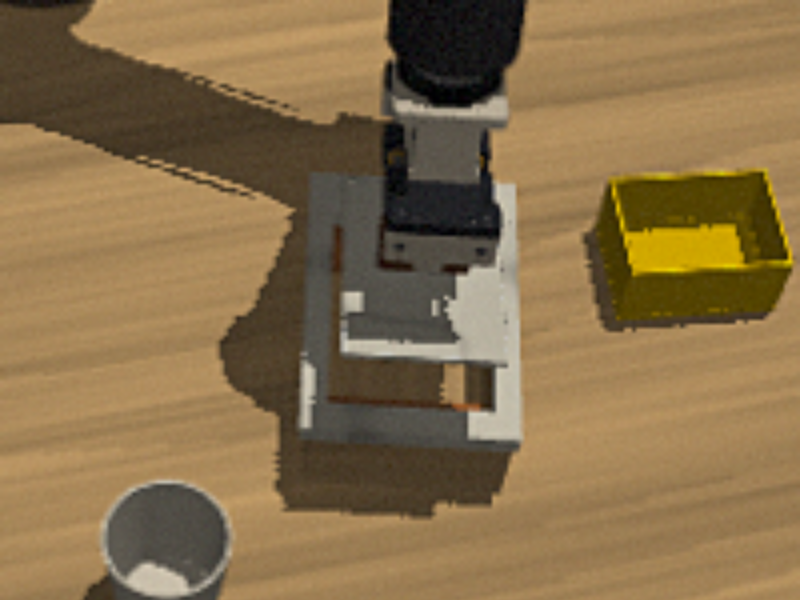

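Request:
{"name": "play_rows", "arguments": {
  "series": [
    [5,0,0,-15,0,0,0],
    [5,0,0,-35,0,0,0],
    [5,0,0,-48,0,0,0],
    [5,0,0,-55,0,0,0],
    [5,0,0,-60,0,0,0],
    [5,0,0,-65,0,0,0],
    [5,0,0,-69,0,0,0],
    [5,0,0,-72,0,0,0],
    [5,0,0,-72,0,0,0]
  ]
}}

```text
t: 9.55
position: [572.2, 206.2, 104.2]
eef_rot: [[-0.931, 0.247, -0.267], [0.258, -0.069, -0.964], [-0.257, -0.966, 0.0]]
force: [-0.6, 0.1, -2.1]
gripper_width: 16.0
```

```bash
python3 -c "
from m import *
st()
f,o=snap('w4')"
```

```text
t 9.55 tcp [ 11.5   0.7 104.2] pitch 14.87 roll -0.02 yaw -0.07
A [-80.6   0.9  61.3] B [112.7   0.6 112.6] F [-0.6 -0.1 -2.1] T [0.11 1.11 0.03] w 16.0
[572.2 206.2 104.2] [[-0.931, 0.247, -0.267], [0.258, -0.069, -0.964], [-0.257, -0.966, 0.0]] F [-0.55  0.09 -2.09] T [0.4  1.04 0.03] w 16.01 t 9.55
```

View pics/w4.png

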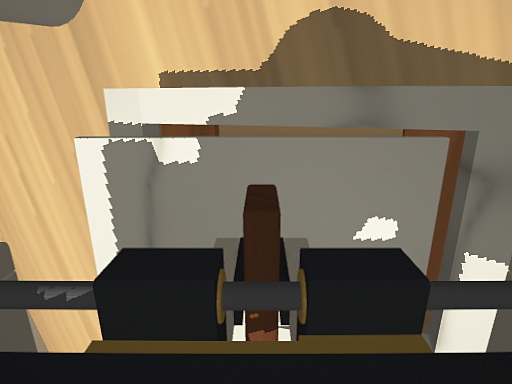

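Request:
{"name": "play_rows", "arguments": {
  "series": [
    [5,-3,0.8,-0.8,0,0,0],
    [5,-6,1.6,-1.6,0,0,0],
    [5,-9,2.5,-2.5,0,0,0],
    [5,-12,3.3,-3.3,0,0,0],
    [5,-15,4.1,-4.1,0,0,0],
    [5,-18,5,-5,0,0,0],
    [5,-20,5.5,-5.5,0,0,0],
    [5,-20,5.5,-5.5,0,0,0]
  ]
}}

```text
t: 10.6
position: [552.2, 211.9, 98.9]
eef_rot: [[-0.931, 0.247, -0.267], [0.258, -0.069, -0.964], [-0.257, -0.966, 0.0]]
force: [0.1, -0.8, -3.0]
gripper_width: 15.9
```

```bash
python3 -c "
from m import *
st()"
```

```text
t 10.6 tcp [-9.3  0.9 98.9] pitch 14.88 roll -0.01 yaw -0.06
A [-101.4    1.    55.9] B [ 91.9   0.8 107.3] F [ 0.3 -0.8 -3. ] T [0.15 1.08 0.04] w 15.9
```

Request:
{"name": "play_rows", "arguments": {
  "series": [
    [5,-2.5,0.6,-0.7,0,0,0],
    [5,-5,1.3,-1.4,0,0,0],
    [5,-7.5,1.9,-2,0,0,0],
    [5,-9.5,2.4,-2.6,0,0,0],
    [5,-11,2.8,-3,0,0,0],
    [5,-11,2.8,-3,0,0,0]
  ]
}}

```text
t: 11.35
position: [541.1, 214.6, 95.9]
eef_rot: [[-0.931, 0.247, -0.267], [0.258, -0.069, -0.964], [-0.257, -0.966, 0.0]]
force: [0.1, 0.0, -3.6]
gripper_width: 15.6
```

```bash
python3 -c "
from m import *
st()"
```

```text
t 11.35 tcp [-20.8   0.6  95.9] pitch 14.88 roll -0.01 yaw -0.05
A [-112.8    0.7   52.9] B [ 80.5   0.5 104.2] F [ 0.1  0.1 -3.6] T [0.12 1.08 0.04] w 15.6
```

Request:
{"name": "play_rows", "arguments": {
  "series": [
    [5,0.8,-0.2,-2.2,0.0067,0.0242,0],
    [5,1.5,-0.4,-4.5,0.0134,0.0485,0],
    [5,2.4,-0.7,-6.7,0.0204,0.0737,0],
    [5,3.4,-0.9,-8.7,0.0273,0.0989,0],
    [5,4.2,-1.1,-10.7,0.0342,0.1241,0],
    [5,4.9,-1.4,-12.7,0.0412,0.1494,0],
    [5,4.9,-1.4,-12.7,0.0412,0.1494,0]
  ]
}}

```text
t: 12.22
position: [546.6, 213.3, 83.1]
eef_rot: [[-0.958, 0.101, -0.268], [0.266, -0.028, -0.963], [-0.105, -0.995, 0.0]]
force: [0.1, -0.4, -3.4]
gripper_width: 15.7
```

```bash
python3 -c "
from m import *
st()"
```

```text
t 12.225 tcp [-15.1   0.8  83.1] pitch 6.01 roll -0.01 yaw -0.11
A [-112.7    1.    54.8] B [86.2  0.6 75.8] F [ 0.2 -0.4 -3.4] T [ 0.08  0.37 -0.03] w 15.7
```

Request:
{"name": "play_rows", "arguments": {
  "series": [
    [5,0.3,-0.1,-2.5,0.007,0.0253,0],
    [5,0.7,-0.2,-5.1,0.014,0.0506,0],
    [5,1.2,-0.4,-7.7,0.021,0.0758,0.001],
    [5,1.7,-0.6,-10.3,0.0279,0.1011,0.0018],
    [5,1.7,-0.6,-10.3,0.0279,0.1011,0.0018]
  ]
}}

```text
t: 12.85
position: [548.6, 212.5, 72.5]
eef_rot: [[-0.964, -0.0, -0.267], [0.267, -0.001, -0.964], [0.0, -1.0, 0.001]]
force: [0.0, -0.6, -3.0]
gripper_width: 15.7
```

```bash
python3 -c "
from m import *
st()"
```

```text
t 12.85 tcp [-13.    0.6  72.5] pitch -0.0 roll -0.03 yaw -0.05
A [-113.     0.6   54.6] B [87.   0.5 54.6] F [ 0.2 -0.6 -3. ] T [ 0.16 -0.07 -0.02] w 15.7
```

Request:
{"name": "play_rows", "arguments": {
  "series": [
    [5,0,0,-1,0,0,0],
    [5,0,0,-2,0,0,0],
    [5,0,0,-3,0,0,0],
    [5,0,0,-4,0,0,0]
  ]
}}

```text
t: 13.35
position: [548.5, 212.5, 68.5]
eef_rot: [[-0.964, -0.0, -0.267], [0.267, -0.001, -0.964], [-0.0, -1.0, 0.001]]
force: [0.2, 0.0, -2.2]
gripper_width: 15.6
```

Request:
{"name": "play_rows", "arguments": {
  "series": [
    [5,0,0,-0.8,0,0,0],
    [5,0,0,-1.6,0,0,0],
    [5,0,0,-2.4,0,0,0]
  ]
}}

```text
t: 13.72
position: [548.6, 212.6, 66.1]
eef_rot: [[-0.964, -0.0, -0.267], [0.267, -0.0, -0.964], [-0.0, -1.0, 0.0]]
force: [-0.2, -0.2, -2.3]
gripper_width: 16.2
```

Request:
{"name": "play_rows", "arguments": {
  "series": [
    [5,0,0,-0.8,0,0,0],
    [5,0,0,-1.6,0,0,0],
    [5,0,0,-2.4,0,0,0]
  ]
}}

```text
t: 14.1
position: [548.6, 212.6, 63.6]
eef_rot: [[-0.964, -0.0, -0.267], [0.267, -0.0, -0.964], [-0.0, -1.0, 0.0]]
force: [0.0, 0.6, -2.4]
gripper_width: 15.8
```

Request:
{"name": "play_rows", "arguments": {
  "series": [
    [5,0,0,-0.8,0,0,0],
    [5,0,0,-1.6,0,0,0],
    [5,0,0,-2.4,0,0,0]
  ]
}}

```text
t: 14.48
position: [548.6, 212.6, 62.6]
eef_rot: [[-0.964, 0.0, -0.266], [0.266, -0.001, -0.964], [-0.001, -1.0, 0.0]]
force: [-7.7, -1.5, 16.1]
gripper_width: 15.9
```

Request:
{"name": "play_rows", "arguments": {
  "series": [
    [5,0,0,0.2,0,0,0],
    [5,0,0,0.2,0,0,0]
  ]
}}

```text
t: 14.72
position: [548.7, 212.6, 62.8]
eef_rot: [[-0.964, 0.001, -0.266], [0.266, -0.0, -0.964], [-0.001, -1.0, 0.0]]
force: [-0.5, 0.4, -4.1]
gripper_width: 15.6
```

```bash
python3 -c "
from m import *
st()"
```

```text
t 14.725 tcp [-13.    0.7  62.8] pitch 0.04 roll -0.01 yaw -0.01
A [-113.     0.7   44.8] B [87.   0.7 44.9] F [-0.6  0.3 -4.1] T [ 0.11 -0.02  0.  ] w 15.6
```

Request:
{"name": "play_rows", "arguments": {
  "series": [
    [5,0,0,-0.3,0,0,0],
    [5,0,0,-0.5,0,0,0],
    [5,0,0,-0.5,0,0,0]
  ]
}}

```text
t: 15.1
position: [548.6, 212.6, 62.6]
eef_rot: [[-0.964, 0.001, -0.266], [0.266, -0.0, -0.964], [-0.001, -1.0, 0.0]]
force: [-4.1, -0.3, 5.4]
gripper_width: 15.8
```

```bash
python3 -c "
from m import *
st()"
```

```text
t 15.1 tcp [-13.    0.7  62.6] pitch 0.04 roll -0.01 yaw -0.0
A [-113.     0.7   44.7] B [87.   0.7 44.8] F [-3.9 -1.4  5.4] T [-0.41  1.11 -0.02] w 15.8
```

Request:
{"name": "play_rows", "arguments": {
  "series": [
    [5,1.4,-0.4,-0.2,0,0,0],
    [5,2.9,-0.8,-0.2,0,0,0],
    [5,4.3,-1.2,-0.2,0,0,0],
    [5,5.8,-1.6,-0.2,0,0,0],
    [5,7.2,-2,-0.2,0,0,0],
    [5,8.7,-2.4,-0.2,0,0,0],
    [5,9.6,-2.7,-0.2,0,0,0]
  ]
}}

```text
t: 15.98
position: [558.2, 210.1, 62.6]
eef_rot: [[-0.964, 0.001, -0.266], [0.266, -0.0, -0.964], [-0.001, -1.0, 0.0]]
force: [-4.2, 1.7, 5.3]
gripper_width: 15.8
```

```bash
python3 -c "
from m import *
st()"
```

```text
t 15.975 tcp [-3.1  0.8 62.6] pitch 0.04 roll -0.0 yaw 0.0
A [-103.1    0.8   44.7] B [96.9  0.8 44.8] F [-4.5  0.5  5.3] T [ 0.11  1.84 -0.02] w 15.8
```

Request:
{"name": "play_rows", "arguments": {
  "series": [
    [5,0.7,-0.2,-0.1,0,0,0],
    [5,1.4,-0.4,-0.1,0,0,0],
    [5,2.1,-0.6,-0.1,0,0,0],
    [5,2.8,-0.8,-0.1,0,0,0],
    [5,3.5,-1,-0.1,0,0,0]
  ]
}}

```text
t: 16.6
position: [561.7, 209.2, 62.6]
eef_rot: [[-0.964, 0.001, -0.266], [0.266, -0.0, -0.964], [-0.001, -1.0, -0.0]]
force: [-4.0, 1.9, 5.4]
gripper_width: 15.5
```

Request:
{"name": "play_rows", "arguments": {
  "series": [
    [5,0.5,-0.15,-0.1,0,0,0],
    [5,1,-0.3,-0.1,0,0,0]
  ]
}}

```text
t: 16.85
position: [562.6, 209.0, 62.7]
eef_rot: [[-0.964, 0.0, -0.266], [0.266, 0.0, -0.964], [-0.0, -1.0, -0.0]]
force: [-3.6, 2.0, 5.9]
gripper_width: 15.7
```

Request:
{"name": "play_rows", "arguments": {
  "series": [
    [5,0.4,-0.1,-0.1,0,0,0],
    [5,0.8,-0.2,-0.1,0,0,0]
  ]
}}

```text
t: 17.1
position: [563.3, 208.9, 62.7]
eef_rot: [[-0.964, 0.0, -0.266], [0.266, 0.0, -0.964], [-0.0, -1.0, -0.0]]
force: [-5.2, 1.0, 4.8]
gripper_width: 15.7
```

Request:
{"name": "play_rows", "arguments": {
  "series": [
    [5,0.4,-0.1,-0.1,0,0,0],
    [5,0.8,-0.2,-0.1,0,0,0]
  ]
}}

```text
t: 17.35
position: [564.0, 208.7, 62.7]
eef_rot: [[-0.964, 0.0, -0.266], [0.266, 0.0, -0.964], [-0.0, -1.0, -0.0]]
force: [-4.9, 0.4, 5.2]
gripper_width: 15.8
```

Request:
{"name": "play_rows", "arguments": {
  "series": [
    [5,0.4,-0.1,-0.1,0,0,0],
    [5,0.8,-0.2,-0.1,0,0,0]
  ]
}}

```text
t: 17.6
position: [564.5, 208.6, 62.6]
eef_rot: [[-0.964, -0.0, -0.266], [0.266, 0.0, -0.964], [0.0, -1.0, 0.0]]
force: [-6.9, 2.3, 6.7]
gripper_width: 16.3
```

Request:
{"name": "play_rows", "arguments": {
  "series": [
    [5,0.4,-0.1,-0.1,0,0,0],
    [5,0.8,-0.2,-0.1,0,0,0]
  ]
}}

```text
t: 17.85
position: [564.5, 208.6, 62.6]
eef_rot: [[-0.964, -0.002, -0.266], [0.266, 0.0, -0.964], [0.002, -1.0, 0.0]]
force: [-10.4, 3.3, 8.9]
gripper_width: 15.5
```

Request:
{"name": "play_rows", "arguments": {
  "series": [
    [5,0.6,-0.2,0,0,0,0],
    [5,1.2,-0.3,0,0,0,0],
    [5,1.2,-0.3,0,0,0,0]
  ]
}}

```text
t: 18.23
position: [564.5, 208.7, 62.6]
eef_rot: [[-0.964, -0.003, -0.266], [0.266, 0.0, -0.964], [0.003, -1.0, 0.001]]
force: [-11.1, 3.2, 7.3]
gripper_width: 15.6
```

```bash
python3 -c "
from m import *
st()"
```

```text
t 18.225 tcp [ 3.3  1.1 62.6] pitch -0.18 roll -0.04 yaw 0.02
A [-96.8   1.   45.1] B [103.3   1.1  44.4] F [-11.5   0.1   7.3] T [0.34 3.55 0.01] w 15.6
```

Request:
{"name": "play_rows", "arguments": {
  "series": [
    [5,0.2,-0.05,0.1,0,0,0],
    [5,0.2,-0.05,0.1,0,0,0],
    [5,0.2,-0.05,0.1,0,0,0]
  ],
  "squeeze": 10
}}

```text
t: 18.6
position: [564.5, 208.7, 62.6]
eef_rot: [[-0.964, -0.004, -0.266], [0.266, 0.0, -0.964], [0.004, -1.0, 0.001]]
force: [-5.3, 2.0, 4.2]
gripper_width: 16.1
```

```bash
python3 -c "
from m import *
st()"
```

```text
t 18.6 tcp [ 3.3  1.1 62.6] pitch -0.2 roll -0.04 yaw 0.01
A [-96.8   1.   45.1] B [103.2   1.1  44.4] F [-5.7  0.5  4.2] T [0.16 1.73 0.01] w 16.1
```

Request:
{"name": "play_rows", "arguments": {
  "series": [
    [5,0.2,-0.05,0,-0.0009,-0.0034,0],
    [5,0.2,-0.05,0,-0.0009,-0.0034,0],
    [20,0.1,0,0,-0.0009,-0.0034,0],
    [30,0.1,0,0,-0.0009,-0.0034,0],
    [45,0.1,0,0,-0.0009,-0.0034,0],
    [45,0.1,0,0,-0.0009,-0.0034,0],
    [45,0.1,0,0,-0.0009,-0.0034,0],
    [45,0.1,0,0,-0.0009,-0.0034,0]
  ]
}}

```text
t: 19.6
position: [564.6, 208.7, 62.6]
eef_rot: [[-0.964, -0.0, -0.266], [0.266, -0.001, -0.964], [-0.0, -1.0, 0.001]]
force: [0.3, 0.2, 0.3]
gripper_width: 45.0
```

```bash
python3 -c "
from m import *
st()"
```

```text
t 19.6 tcp [ 3.4  1.2 62.6] pitch 0.0 roll -0.03 yaw 0.02
A [-96.6   1.1  44.7] B [103.4   1.2  44.7] F [0.2 0.3 0.3] T [ 0.05 -0.05  0.02] w 45.0
```

Released with zero force. Lift straight up and look.

Request:
{"name": "play_rows", "arguments": {
  "series": [
    [45,0,0,5,0,0,0],
    [45,0,0,20,0,0,0],
    [45,0,0,50,0,0,0],
    [45,0,0,90,0,0,0],
    [45,0,0,140,0,0,0],
    [45,0,0,190,0,0,0],
    [45,0,0,230,0,0,0],
    [45,0,0,240,0,0,0],
    [45,0,0,240,0,0,0]
  ]
}}

```text
t: 20.72
position: [564.6, 208.7, 303.8]
eef_rot: [[-0.964, 0.001, -0.266], [0.266, 0.001, -0.964], [-0.001, -1.0, -0.001]]
force: [0.3, 0.0, -1.9]
gripper_width: 45.1
```

```bash
python3 -c "
from m import *
f,o=snap('w5');cv2.imwrite('pics/w5c.png',cv2.resize(f['pixels'][60:260,130:400,::-1],(800,593)))"
```

```text
[564.6 208.7 303.8] [[-0.964, 0.001, -0.266], [0.266, 0.001, -0.964], [-0.001, -1.0, -0.001]] F [ 0.25  0.05 -1.9 ] T [ 0.09 -0.02  0.02] w 45.06 t 20.725
```

View pics/w5c.png

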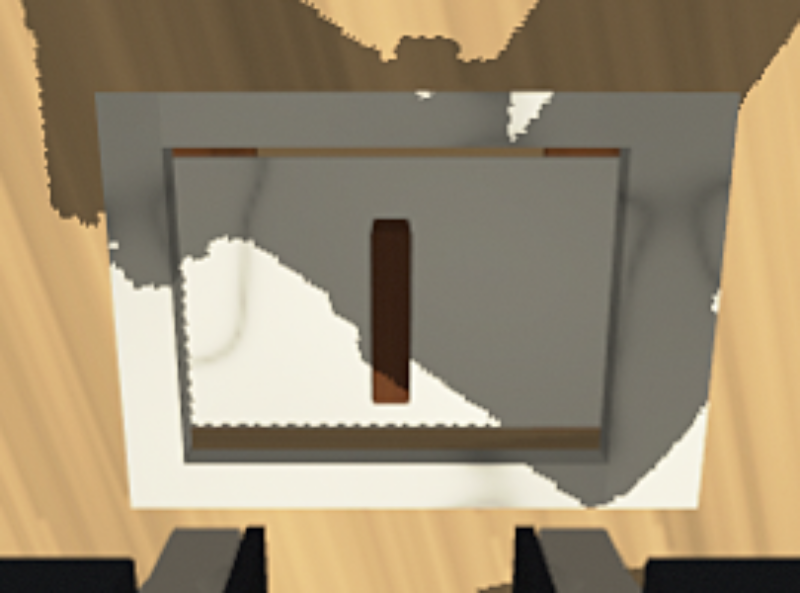

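```bash
python3 -c "
from m import *
f,o=np.load('pics/w5.npy',allow_pickle=True)
s=270/800
for u,v,z in[(391,219,96),(165,148,85),(629,148,85)]: print((F.T@(onz(f,(130+u*s,60+v*s),z,o)-[561,208.5,0])).round(1))
print(env.job_done())"
```

```text
[  1.7 -38.1  96. ]
[ 88.3 -63.8  85. ]
[-89.5 -63.9  85. ]
the job is handed in; nothing more can be done
None
```

The hatch panel is fitted, and I handed the job in at about 21 s of the 48 s allowed. No check failed, though the one visual position check is only good to 1–2 mm.

- **Feeding in:** I gripped the panel by its pull, carried it over and tipped it 15°. I fed the low end under the wide rim and let the other end down, with no contact felt.
- **Laying down and sliding:** I lowered it flat and felt the ledges at about z = 44.8 mm, with a brief peak of 16 N. I then slid it 16 mm under light load until it met the stop. There the position stopped changing and the push rose to about 11 N.
- **Release:** I eased off, opened the jaws with about 0 N left on the wrist, and lifted straight up.

**Last checks:**
- The final wrist picture shows the panel lying flat in the opening with both ends under the rims.
- The pull measures x ≈ 1.7 mm in the picture, against 2 mm for fully home. Measured from the edges of the opening in the same picture, it is about 2.3 mm.
- The arm itself stopped at x ≈ 3.3 mm. That is about 1 mm past home, which agrees with the roughly 1 mm offset of the panel in the grip that I measured earlier, so I trusted the felt stop.
- I planned all moves clear of the tub, bin and brush and felt no contact with them. I did not take a final overview picture of the bench.

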